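# Line up driver housings by diameter for the test jig

## Task

Set out the test run: stand the four silver driver housings upright on the black rubber pads of the white rail, one to a pad and centred, in order of diameter (not height). The narrowest goes on the pad nearest the aluminium jig with the bayonet socket, and they get wider away from it, so that the widest is at the far end.

Things in the scene. Friction and masses are not known exactly. Their poses are not given: they have to be found in the camera images.
- housing_28: the narrowest of four loose silver driver housings: plain upright round cylinder 28 mm in diameter and 40 mm high, straight smooth sides to grip, dark-ringed top with a low 4.5 mm silver dome. Starts upright on the bench, between the robot and the rail or off to its sides, at random among other parts. Origin at the centre of its underside, z up its axis. 55 to 110 g.
- housing_38: the second narrowest of four loose silver driver housings: plain upright round cylinder 38 mm in diameter and 30 mm high, straight smooth sides to grip, dark-ringed top with a low 4.5 mm silver dome. Starts upright on the bench, between the robot and the rail or off to its sides, at random among other parts. Origin at the centre of its underside, z up its axis. 75 to 150 g.
- housing_48: the second widest of four loose silver driver housings: plain upright round cylinder 48 mm in diameter and 44 mm high, straight smooth sides to grip, dark-ringed top with a low 4.5 mm silver dome. Starts upright on the bench, between the robot and the rail or off to its sides, at random among other parts. Origin at the centre of its underside, z up its axis. 150 to 300 g.
- housing_58: the widest of four loose silver driver housings: plain upright round cylinder 58 mm in diameter and 34 mm high, straight smooth sides to grip, dark-ringed top with a low 4.5 mm silver dome. Starts upright on the bench, between the robot and the rail or off to its sides, at random among other parts. Origin at the centre of its underside, z up its axis. 180 to 355 g.
- pad_1: the leftmost (+y end), seen from the robot, of four fixed round black rubber pads, 66 mm in diameter, in a row about 80 mm apart on a white rail (84 x 345 x 8 mm). Origin at the centre of its underside, 8 mm above the bench; its top is 4 mm above the origin. x points across the row, away from the robot; y along the row to the left; the row is turned up to 0.25 rad.
- pad_2: the second from the left, seen from the robot, of four fixed round black rubber pads, 66 mm in diameter, in a row about 80 mm apart on a white rail (84 x 345 x 8 mm). Origin at the centre of its underside, 8 mm above the bench; its top is 4 mm above the origin. x points across the row, away from the robot; y along the row to the left; the row is turned up to 0.25 rad.
- pad_3: the third from the left, seen from the robot, of four fixed round black rubber pads, 66 mm in diameter, in a row about 80 mm apart on a white rail (84 x 345 x 8 mm). Origin at the centre of its underside, 8 mm above the bench; its top is 4 mm above the origin. x points across the row, away from the robot; y along the row to the left; the row is turned up to 0.25 rad.
- pad_4: the rightmost (-y end), seen from the robot, of four fixed round black rubber pads, 66 mm in diameter, in a row about 80 mm apart on a white rail (84 x 345 x 8 mm). Origin at the centre of its underside, 8 mm above the bench; its top is 4 mm above the origin. x points across the row, away from the robot; y along the row to the left; the row is turned up to 0.25 rad.
- jig: the dented aluminium test jig, fixed beyond one end of the rail, left (+y) or right (-y) at random; a blue tone box (105 x 115 mm, 67 mm high) stands beyond the other end. Base plate 115 x 115 x 14 mm with an upright round bayonet socket (68 mm tube with black L slots) up to 70 mm high. Origin at the centre of its underside, z up.
Not all that is in view belongs to the job. Leave any green or purple look-alike of the housing_38 alone.

How it is judged:
By the outcome, as a careful person would: the job done as asked, in the order asked, and still so for the second after the job is handed in, with the robot touching nothing.
It also fails if it takes over 112 s, if anything falls off the work surface, if the arm or the gripper's body presses on something with over 40 N, if the wrist force passes 120 N, or if a joint passes its speed limit or range.

## Robot

A 6-joint arm with a two-finger parallel gripper is mounted at the origin on the work surface. World frame = base frame: x ahead of the robot, y to its left, z up, the work surface at z = 0. Lengths are in m, angles in rad, forces in N, time in s.
With the tool pointing down it reaches from about 0.375 to 0.9 m from the base axis. Payload 3.1 kg.
Tool frame: the origin (TCP) lies midway between the tips of the shut fingers; the grasp point (between the pads) lies grip_point_offset behind it (grip_point_offset is the distance from the TCP to the grasp point, in m); y points along the fingers, z is the direction in which the jaws open and shut, and the axes are right-handed (so a half turn about y gives the same grasp; the last joint's range is limited). The gripper opens to 87 mm and grips with 3 to 60 N. Pads are 19 mm wide; open, the fingers measure 117 mm over their backs; the gripper's body (75 mm by 190 mm) begins 51 mm behind the grasp point.
Start: joints at [-1.302, 0.527, 1.433, -0, 1.181, -0.178], TCP at [0.27, -0.564, 0.223] pointing down, gripper open.
Joint ranges: [-3.08, 3.08], [-0.75, 2.2], [0.22, 2.44], [-1.43, 4.57], [0, 2.65], [-2.85, 2.85]. Speed limits (rad/s): [2.79, 2.79, 3.14, 3.14, 3.14, 3.14].

## Interface

Orientations are given as a unit quaternion [x, y, z, w].
In Python, from rig import * gives the robot as it stands.
- The arm moves only by the tool jog_arm, never from a script. Its argument "increments" is a list that holds one entry, the list of rows, each a list of 7 numbers: the turn, a rotation vector about the world's x, y, z in degrees, then the shift along the world's x, y, z in m, then the closure, from -1 (fully open) to 1 (shut), so that 0 is half open. In form: [[[rx, ry, rz, x, y, z, jaw], ...]]. A call has 1 to 8 rows; each row is the pose to reach, as a shift and turn from the pose measured when the call began; what a row does not reach only later rows make up. A row lasts 1/10 s, in which the tool goes at most 50 mm and 8.59 degrees, less where a joint would pass 70% of its speed; a pose out of reach is approached as far as the arm can. A call with a gripper value outside its range is refused whole. The fingers move at their own pace and stop on an object; "squeeze" is the grip in N (left out, the last holds). Time passes only in rows, so rows that repeat a pose let the fingers close. It gives the time, the measured TCP pose, the force and the opening at its end, in the units of the state.
- get_obs(): the state, without advancing time (a new reading comes with each control period).
- camera(name): name is "scene" or "top" or "wrist"; returns the picture (384x512x3 uint8, red, green, blue); there is no depth.
- camera_info(name): a dict with "K" (3x3 intrinsics, pixels), "k1" (the pictures are not rectified: a ray, as slopes to the right and down, at radius r is drawn at 1 + k1 r^2 times it, then the intrinsics apply), "R" (3x3) and "t" (3): a world point X has camera coordinates R X + t. Camera axes: x right, y down, z forward; pixel columns grow to the right and rows downward; lengths in m; the calibration is good to about 2 mm. A picture is of the moment at which its call begins: read the wrist's pose just before it. camera_info takes no time and is no camera call; for the wrist camera it gives the pose at the moment of the call.
- hand_in(): hands the job in, once; it reports no verdict.
The state is a dict: "time": time; "q": joint angles; "joint_velocities": joint speeds; "joint_torque": joint torques, N m; "position": TCP position; "tool_rot": TCP orientation; "ft_force": force on the tool from outside, world axes, zero at the start; "moment": the same for the moment, N m; "grip_width": finger opening in m.
Only numpy, scipy, OpenCV 4.12 (cv2) and the standard library are available. Lean on these libraries where they do the work, as an engineer would, in place of code of your own. Each camera call takes 0.05 s, during which the arm holds its last target.

## Working session

There is one attempt and no reset: what is moved stays moved. The work goes in short steps, Python scripts to look and compute and a tool call to move; the robot and the scene stay as the last step left them, time stands still between calls to the robot, and variables do not carry over. Pictures are saved under pics/ and viewed, and the job is handed in when it is done.

Besides the shell and the picture viewer there is one more tool, called as name(argument=value, ...), one argument or row to a line, values as JSON. jog_arm: Moves the arm, as the interface text tells. Its arguments: {"type":"object","properties":{"increments":{"type":"array","items":{"type":"array","items":{"type":"array","items":{"type":"number"}}}},"squeeze":{"type":"number"}},"required":["increments"]}

```bash
ls; mkdir -p pics
python3 - <<'E'
from rig import *
import cv2
s=get_obs()
for k in s: print(k,s[k])
for n in ["scene","top","wrist"]:
    i=camera_info(n); print(n,i)
    cv2.imwrite(f"pics/{n}0.png",camera(n)[:,:,::-1])
E
```

```text
pics
time 0.0
q [-1.30251727e+00  5.28471478e-01  1.43387707e+00 -3.41624823e-05
  1.18135911e+00 -1.78523047e-01]
joint_velocities [-0.00027732 -0.00087058  0.00122879  0.0013688   0.0011662  -0.00077373]
joint_torque [ 2.47139214e-03 -4.40028334e+01 -1.76593333e+01  6.35309145e-02
  5.82491315e-02 -1.61283820e-04]
position [ 0.26986566 -0.56294729  0.22157637]
tool_rot [-0.15670679  0.69028    -0.68878698  0.15661738]
ft_force [-0.22779777  0.37448503  0.40918825]
moment [0.01627618 0.02610258 0.02806904]
grip_width 0.08636681747829643
scene {'K': array([[360.86431114,   0.        , 253.9548194 ],
       [  0.        , 360.86431114, 188.52480223],
       [  0.        ,   0.        ,   1.        ]]), 'k1': -0.09127266279971619, 'R': array([[-0.13827811,  0.99021624,  0.01873374],
       [ 0.58925334,  0.09745974, -0.80204869],
       [-0.79602743, -0.09986686, -0.59696477]]), 't': array([ 0.03401382, -0.28833271,  1.36833732])}
top {'K': array([[371.89898369,   0.        , 257.42221126],
       [  0.        , 371.89898369, 190.26781185],
       [  0.        ,   0.        ,   1.        ]]), 'k1': 0.008712977220602514, 'R': array([[-0.01540476, -0.99974037, -0.0167892 ],
       [-0.99401055,  0.01712905, -0.10793339],
       [ 0.10819295,  0.01502596, -0.99401635]]), 't': array([0.05711285, 0.53548494, 1.14639199])}
wrist {'K': array([[282.86580744,   0.        , 256.23227278],
       [  0.        , 282.86580744, 193.07315882],
       [  0.        ,   0.        ,   1.        ]]), 'k1': -0.04013229836909526, 'R': array([[ 0.43238383, -0.90168721, -0.0020967 ],
       [-0.86273282, -0.414378  ,  0.28979814],
       [-0.2621761 , -0.12349514, -0.95708549]]), 't': array([-0.62426805, -0.03483602,  0.39089425])}
```

View pics/top0.png

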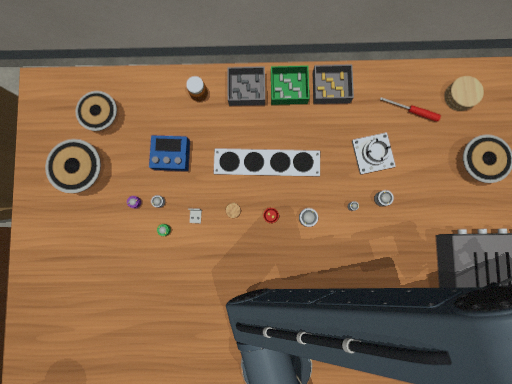

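View pics/scene0.png

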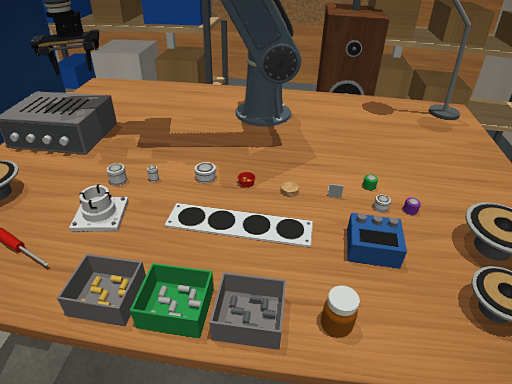

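View pics/wrist0.png

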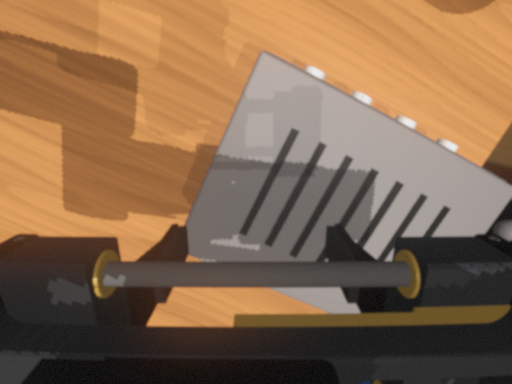

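The top view shows the jig at (375,152), on the −y side. The rail's four pads run from (229,161) to (303,162). The silver housings are at (157,201), (309,217), (353,206) and (385,198). The green and purple look-alikes are at (163,230) and (134,202). Next I'll measure these.

```bash
cat > h.py <<'E'
import numpy as np, cv2
def ray(info,uv):
    K=info["K"];k1=info["k1"];a=np.array([(uv[0]-K[0,2])/K[0,0],(uv[1]-K[1,2])/K[1,1]])
    d=a.copy()
    for _ in range(20): d=a/(1+k1*(d@d))
    R=info["R"];return -R.T@info["t"],R.T@np.array([d[0],d[1],1.])
def onplane(info,uv,z):
    c,d=ray(info,uv);return c+d*(z-c[2])/d[2]
def proj(info,X):
    c=info["R"]@np.asarray(X)+info["t"];x=c[:2]/c[2];x=x*(1+info["k1"]*(x@x))
    K=info["K"];return np.array([K[0,0]*x[0]+K[0,2],K[1,1]*x[1]+K[1,2]])
E
python3 - <<'E'
import cv2
t=cv2.imread("pics/top0.png"); s=cv2.imread("pics/scene0.png")
a=cv2.resize(t[185:245,120:220],None,fx=8,fy=8,interpolation=cv2.INTER_NEAREST)[:300]
b=cv2.resize(t[185:230,295:395],None,fx=8,fy=8,interpolation=cv2.INTER_NEAREST)[:300]
import numpy as np
cv2.imwrite("pics/c1.png",np.vstack([a,b]))
c=cv2.resize(s[155:192,95:225],None,fx=6,fy=6,interpolation=cv2.INTER_NEAREST)
d=cv2.resize(s[165:220,320:450],None,fx=6,fy=6,interpolation=cv2.INTER_NEAREST)
cv2.imwrite("pics/c2.png",np.vstack([c,d]))
E
```

```text
(no output)
```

View pics/c1.png

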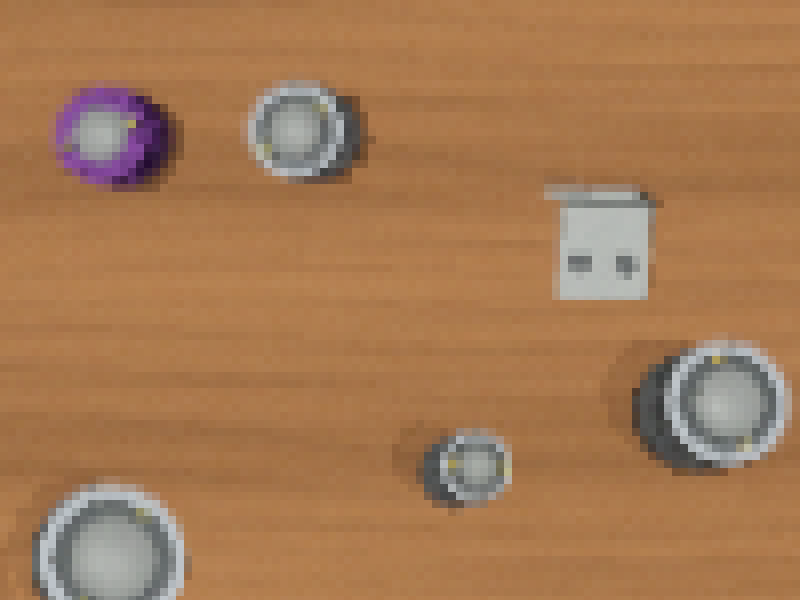

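View pics/c2.png

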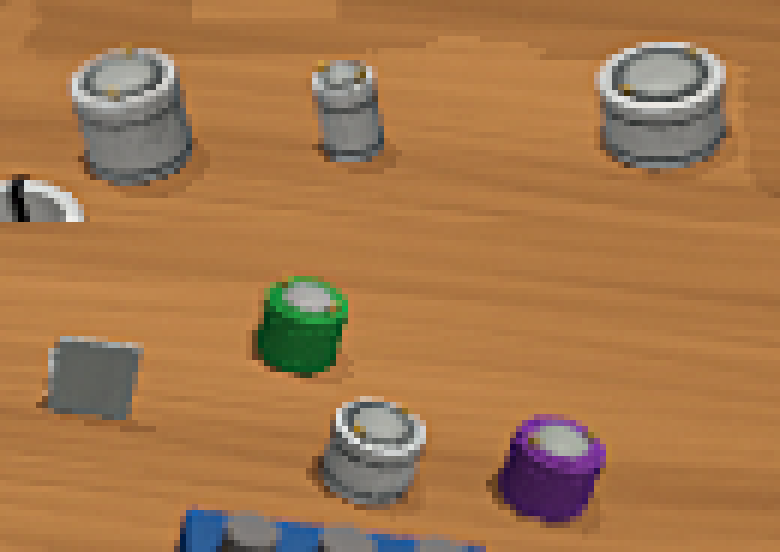

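The crops confirm the types: 48, 28 and 58 mm from the right, and the 38 mm one at the left next to the purple look-alike. I'll fit the rims and pads in both views.

```bash
cat > meas.py <<'E'
import sys; from h import *; from rig import camera_info
tag=sys.argv[1]
# approx top-image and scene-image windows
H={28:(.040,),38:(.030,),48:(.044,),58:(.034,)}
seeds={"top":{28:(354,206),38:(157,201),48:(386,198),58:(309,217)}}
it=camera_info("top"); isc=camera_info("scene")
t=cv2.imread(f"pics/top{tag}.png"); s=cv2.imread(f"pics/scene{tag}.png")
def up(im): return cv2.resize(im,None,fx=4,fy=4,interpolation=cv2.INTER_CUBIC)
def blob(im,uv,r,f,fit=True):
    u,v=int(round(uv[0])),int(round(uv[1])); c=up(im[v-r:v+r+1,u-r:u+r+1]); m=f(c).astype(np.uint8)
    cs,_=cv2.findContours(m,cv2.RETR_EXTERNAL,cv2.CHAIN_APPROX_NONE)
    cc=np.array([4*r+2]*2)
    cs=[k for k in cs if cv2.contourArea(k)>60]
    if not cs: return None
    k=min(cs,key=lambda k:np.linalg.norm(k.mean(0)[0]-cc))
    e=cv2.fitEllipse(cv2.convexHull(k))
    return (np.array(e[0])+.5)/4-.5+[u-r,v-r], np.array(e[1])/4
def bright(c):
    h=c.astype(int); return (h.min(2)>165)
def lowsat(c):
    h=c.astype(int); return (h.max(2)-h.min(2)<45)&(h.max(2)>110)
def dark(c): return c.max(2)<90
if __name__=="__main__":
    for d,(h,) in H.items():
        r=blob(t,seeds["top"][d],13,bright)
        P=onplane(it,r[0],h); depth=(it["R"]@P+it["t"])[2]
        print(d,"top px",r[0].round(1),"P",P.round(4),"dia mm",(r[1]/it["K"][0,0]*depth*1000).round(1))
        uv=proj(isc,P); r=blob(s,uv,16,bright)
        if r: print("   scene exp",uv.round(1),"got",r[0].round(1),onplane(isc,r[0],h).round(4),r[1].round(1))
    pts=[]
    for uv in [(229,161),(254,161),(280,162),(303,162)]:
        r=blob(t,uv,13,dark); P=onplane(it,r[0],.012); depth=(it["R"]@P+it["t"])[2]
        uv2=proj(isc,P); r2=blob(s,uv2,16,dark); Q=onplane(isc,r2[0],.012)
        print("pad",r[0].round(1),P.round(4),(r[1]/it["K"][0,0]*depth*1000).round(1),"scene",Q.round(4)); pts.append((P+Q)/2)
    pts=np.array(pts); print("gaps",np.linalg.norm(np.diff(pts,axis=0),axis=1)); 
    n=np.array([1.5,.5,-.5,-1.5]); c=pts.mean(0); dv=(n[:,None]*(pts-c)).sum(0)/5; print("centre",c,"step",dv,"yaw",np.arctan2(-dv[0],dv[1]))
    print(np.round(c+n[:,None]*dv,4))
E
python3 meas.py 0
```

```text
Traceback (most recent call last):
  File "meas.py", line 26, in <module>
    P=onplane(it,r[0],h); depth=(it["R"]@P+it["t"])[2]
                 ~^^^
TypeError: 'NoneType' object is not subscriptable
```

Run:
```python
import cv2
t=cv2.imread("pics/top0.png")
print(t[200:213,346:362].min(2)); print((t[200:213,346:362].max(2).astype(int)-t[200:213,346:362].min(2)))
print(t[157:168,222:238].max(2))
```

```text
[[ 68  64  70  65  68  71  71  74  77  77  69  65  75  69  69  71]
 [ 56  66  63  64  62  73 120 116 115 119  99  74  71  69  67  71]
 [ 67  67  66  70  76 111 173 140 143 143 143 130  84  72  69  72]
 [ 64  64  69  81  95 151  90 114 123 115 100 160 114  71  71  72]
 [ 61  59  74  76 146 111 113 148 154 151 123 101 149  69  69  67]
 [ 63  64  83  82 180  86 127 156 165 161 146  88 147  66  69  68]
 [ 62  61  82  73 157 103 121 152 160 156 143  82 141  70  68  68]
 [ 68  66  78  83 131 136  97 136 146 138 118 113 167  72  71  69]
 [ 69  68  83  80  73 173 130 112 122 114 118 150  99  75  74  74]
 [ 74  77  72  77  69  73 158 147 138 128 148 102  72  77  73  74]
 [ 77  79  80  67  81  66  67 110 109  94  74  77  76  72  77  75]
 [ 80  79  79  80  84  69  83  81  80  79  78  77  74  77  72  77]
 [ 75  77  78  76  76  74  76  77  75  77  77  80  79  78  77  79]]
[[ 92  84  90  93  93  92  89  87  81  85  94  93  88  93  91  90]
 [ 88  83  85  85  79  80  29  46  30  43  65  87  93  94  94  93]
 [ 85  86  83  69  34   3   9   9   7   8  10  39  85  95  96  94]
 [ 85  84  57   3   3  10  
[... 505 characters left out ...]
96]
 [ 96  97  99  98  95  85  81  98  97  96  98  99 100  99 101  98]
 [ 97  96  95  97  97  99  97  98  99  95  96  93  95  96  94  95]]
[[39 40 40 39 38 42 41 43 32 39 37 37 38 40 33 48]
 [36 38 38 38 40 36 38 37 40 36 37 37 36 38 38 40]
 [38 42 41 43 42 38 41 38 36 41 39 33 42 37 41 32]
 [41 43 46 41 39 38 38 42 36 36 35 38 41 39 40 38]
 [39 38 42 39 42 42 45 38 38 37 35 41 41 37 38 39]
 [42 41 37 38 40 36 41 41 38 36 42 40 37 41 40 39]
 [38 42 39 36 39 37 37 36 38 40 39 36 41 36 41 39]
 [41 45 41 40 40 42 38 38 40 42 35 40 43 41 37 40]
 [43 40 41 32 40 38 42 40 42 41 39 36 37 38 38 42]
 [35 35 44 37 43 37 34 37 40 39 37 39 36 38 40 49]
 [38 42 41 38 41 38 35 39 41 38 35 42 41 38 45 88]]
```

```bash
sed -i 's/h.min(2)>165)/h.min(2)>108)\&(h.max(2)-h.min(2)<60)/; s/r=blob(s,uv,16,bright)/r=blob(s,uv,16,brs)/' meas.py; sed -i 's/^def lowsat/def brs(c): return c.min(2)>150\ndef lowsat/' meas.py; python3 meas.py 0
```

```text
28 top px [354.  205.3] P [ 0.483 -0.251  0.04 ] dia mm [28.7 29.6]
   scene exp [152.  166.6] got [151.4 166.6] [ 0.4831 -0.2525  0.04  ] [3.2 3.9]
38 top px [156.4 200.7] P [0.5085 0.3684 0.03  ] dia mm [38.7 40.2]
   scene exp [383.  197.6] got [382.9 198.1] [0.5105 0.3678 0.03  ] [4.5 7.9]
48 top px [385.5 197.4] P [ 0.5059 -0.3479  0.044 ] dia mm [48.6 50.4]
   scene exp [115.3 166.8] got [114.8 167.3] [ 0.5081 -0.3483  0.044 ] [4.3 9.3]
58 top px [308.5 216.9] P [ 0.4495 -0.1097  0.034 ] dia mm [58.5 60.5]
   scene exp [205.  166.4] got [204.7 166.9] [ 0.4522 -0.1099  0.034 ] [ 5.9 11.2]
pad [229.1 161.1] [0.6348 0.139  0.012 ] [62.5 63.9] scene [0.6407 0.1389 0.012 ]
pad [253.5 161.3] [0.6327 0.0599 0.012 ] [62.9 63.5] scene [0.6386 0.0598 0.012 ]
pad [279.8 161.6] [ 0.6301 -0.0251  0.012 ] [62.9 63.9] scene [ 0.6362 -0.0246  0.012 ]
pad [302.7 161.6] [ 0.6289 -0.099   0.012 ] [62.2 64.9] scene [ 0.6346 -0.0983  0.012 ]
gaps [0.07907451 0.08475302 0.07382238]
centre [0.63456236 0.01882171 0.012     ] step [0.00203823 0.07974343 0.        ] yaw -0.025554342824047515
[[ 0.6376  0.1384  0.012 ]
 [ 0.6356  0.0587  0.012 ]
 [ 0.6335 -0.0211  0.012 ]
 [ 0.6315 -0.1008  0.012 ]]
```

Run:
```python
import rig
print([n for n in dir(rig) if not n.startswith('_')])
print(getattr(rig,'grip_point_offset',None))
from rig import *
from h import *
from scipy.spatial.transform import Rotation as R
s=get_obs(); M=R.from_quat(s['tool_rot']).as_matrix(); print(M.round(3)); p=np.array(s['position'])
i=camera_info('wrist'); c=-i['R'].T@i['t']; print('cam pos',c,'rel tool',M.T@(c-p), 'cam axes in tool',(i['R']@M).round(3))
it=camera_info('top')
for n,uv,z in [('tone',(170,152),.067),('tone near L',(151,170),.067),('tone near R',(189,171),.067),('jig sock',(377,150),.07),('jig cornerL',(360,172),.014),('jig cornerR',(395,167),.014),('purple',(133,201),.03),('green',(163,229),.03),('usb',(195,216),.01)]: print(n,onplane(it,uv,z).round(3))
```

```text
['Unreachable', 'camera', 'camera_info', 'get_obs', 'grip_point_offset', 'hand_in']
0.0187
[[-0.902 -0.     0.432]
 [-0.432  0.002 -0.902]
 [-0.    -1.    -0.002]]
cam pos [ 0.34236708 -0.52910878  0.38302383] rel tool [-0.0800596  -0.16123685  0.00040162] cam axes in tool [[-0.     0.     1.   ]
 [ 0.957 -0.29   0.   ]
 [ 0.29   0.957 -0.   ]]
tone [0.656 0.317 0.067]
tone near L [0.601 0.376 0.067]
tone near R [0.596 0.258 0.067]
jig sock [ 0.65  -0.321  0.07 ]
jig cornerL [ 0.591 -0.281  0.014]
jig cornerR [ 0.605 -0.393  0.014]
purple [0.509 0.443 0.03 ]
green [0.419 0.346 0.03 ]
usb [0.459 0.25  0.01 ]
```

jog_arm(
  increments=[
    [[0,0,-26,0.18,0.453,0.0,-1],[0,0,-26,0.18,0.453,0.0,-1],[0,0,-26,0.18,0.453,0.0,-1],[0,0,-26,0.18,0.453,0.0,-1],[0,0,-26,0.18,0.453,0.0,-1],[0,0,-26,0.18,0.453,0.0,-1],[0,0,-26,0.18,0.453,0.0,-1],[0,0,-26,0.18,0.453,0.0,-1]],
  ],
  squeeze=25,
)

```text
time: 0.95
position: [0.4178, -0.1899, 0.2219]
tool_rot: [0.003, 0.708, -0.707, -0.003]
ft_force: [0.9, -1.1, -0.4]
grip_width: 0.0869
```

jog_arm(
  increments=[
    [[0,0,0.5,0.033,0.08,-0.05,-1],[0,0,0.5,0.033,0.08,-0.05,-1],[0,0,0.5,0.033,0.08,-0.05,-1],[0,0,0.5,0.033,0.08,-0.05,-1]],
  ],
)

```text
time: 1.35
position: [0.4506, -0.1088, 0.1713]
tool_rot: [-0.002, 0.708, -0.706, 0.001]
ft_force: [-0.1, -0.0, 0.5]
grip_width: 0.087
```

```bash
cat > w.py <<'E'
import sys; from rig import *; from h import *
import json
def grab(tag,names=("wrist",)):
    out={}
    s=get_obs(); print("t",round(s["time"],2),"pos",np.round(s["position"],4),"grip",round(s["grip_width"],4),"rot",np.round(s["tool_rot"],3),"F",np.round(s["ft_force"],1))
    for n in names:
        i=camera_info(n); im=camera(n)[:,:,::-1].copy(); cv2.imwrite(f"pics/{n}{tag}.png",im)
        json.dump({k:np.asarray(v).tolist() for k,v in i.items()},open(f"pics/{n}{tag}.json","w")); out[n]=(i,im)
    return out
E
python3 -c "
from w import *
grab('1')"
```

```text
t 1.35 pos [ 0.4506 -0.1088  0.1713] grip 0.087 rot [-0.002  0.708 -0.706  0.001] F [-0.1 -0.   0.5]
```

View pics/wrist1.png

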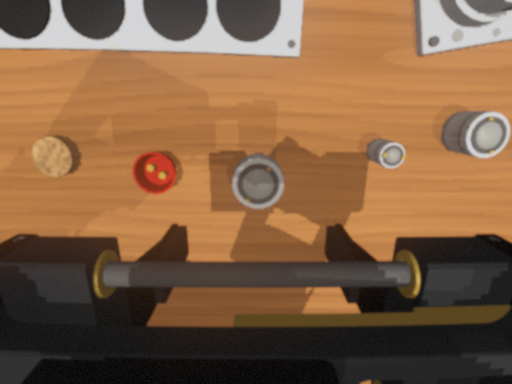

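The wrist view shows the 58 rim at (258,182), the 28 at (391,154), the 48 at (489,135), and the pads along the top. I'll measure the housings and the pads in this one frame.

```bash
cat > wm.py <<'E'
import sys,json; from h import *
tag=sys.argv[1]
info={k:np.array(v) for k,v in json.load(open(f"pics/wrist{tag}.json")).items()}; info["k1"]=float(info["k1"])
im=cv2.imread(f"pics/wrist{tag}.png")
hsv=cv2.cvtColor(im,cv2.COLOR_BGR2HSV)
low=((hsv[...,1]<60)).astype(np.uint8)
dark=(im.max(2)<75).astype(np.uint8)
def at(mask,uv,h,name):
    n,l=cv2.connectedComponents(mask); k=l[int(uv[1]),int(uv[0])]
    if k==0: print(name,'no'); return
    cs,_=cv2.findContours((l==k).astype(np.uint8),cv2.RETR_EXTERNAL,cv2.CHAIN_APPROX_NONE)
    c=cv2.convexHull(max(cs,key=cv2.contourArea)).reshape(-1,2)
    W=np.array([onplane(info,p,h) for p in c])[:,:2].astype(np.float32)
    (x,y),(a,b),_=cv2.fitEllipse(W*1000); m=cv2.minEnclosingCircle(W*1000)
    print(name,"xy mm",round(x,1),round(y,1),"axes",round(a,1),round(b,1),"bbox",c.min(0),c.max(0),"mec",np.round(m[0],1),round(m[1],1))
for a in sys.argv[2:]:
    n,u,v,h,mk=a.split(","); at(low if mk=="l" else dark,(float(u),float(v)),float(h),n)
E
python3 wm.py 1 h58,258,182,.034,l h28,391,154,.04,l h48,489,135,.044,l p2,93,10,.012,d p3,175,10,.012,d p4,248,12,.012,d
python3 - <<'E'
import cv2
im=cv2.imread('pics/wrist1.png');cv2.imwrite('pics/w1c.png',cv2.resize(im[0:220,220:512],None,fx=2.7,fy=2.7,interpolation=cv2.INTER_NEAREST))
E
```

```text
h58 xy mm 452.3 -110.3 axes 56.2 60.2 bbox [232 155] [283 208] mec [ 452.5 -111. ] 30.2
h28 xy mm 486.3 -245.2 axes 27.7 41.5 bbox [368 140] [404 167] mec [ 485.2 -244.1] 20.2
h48 xy mm 508.5 -335.9 axes 50.0 73.6 bbox [443 112] [509 157] mec [ 507.  -334.7] 36.1
p2 xy mm 632.2 58.2 axes 60.3 64.0 bbox [62  0] [123  37] mec [631.9  58.2] 31.9
p3 xy mm 627.9 -26.4 axes 44.0 63.7 bbox [144   0] [205  29] mec [629.8 -26. ] 31.1
p4 xy mm 630.1 -95.8 axes 33.5 56.5 bbox [218   0] [273  22] mec [629.3 -96.9] 27.7
```

View pics/w1c.png

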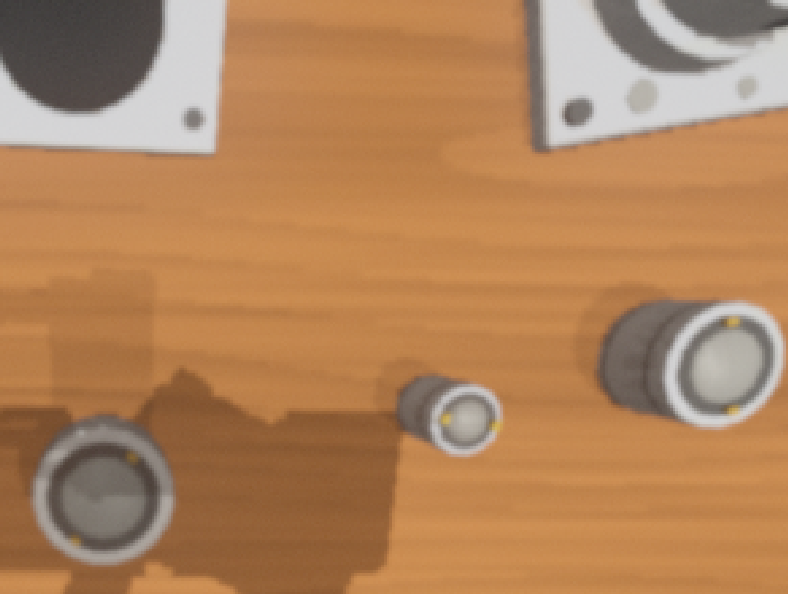

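jog_arm(
  increments=[
    [[0,0,0,0.0005,-0.002,-0.05,-1],[0,0,0,0.0005,-0.002,-0.09,-1],[0,0,0,0.0005,-0.002,-0.125,-1],[0,0,0,0.0005,-0.002,-0.15,-1],[0,0,0,0.0005,-0.002,-0.165,-1],[0,0,0,0.0005,-0.002,-0.165,-1],[0,0,0,0.0005,-0.002,-0.165,0.2],[0,0,0,0.0005,-0.002,-0.165,1]],
  ],
  squeeze=20,
)

```text
time: 2.2
position: [0.4525, -0.1134, 0.0081]
tool_rot: [-0.001, -0.707, 0.707, -0.001]
ft_force: [0.9, -0.3, -0.2]
grip_width: 0.078
```

jog_arm(
  increments=[
    [[0,0,0,0,0,0,1],[0,0,0,0,0,0,1],[0,0,0,0,0,0,1],[0,0,0,0,0,0,1]],
  ],
)

```text
time: 2.6
position: [0.4525, -0.1132, 0.009]
tool_rot: [-0.001, -0.707, 0.707, -0.002]
ft_force: [0.0, 1.3, 7.3]
grip_width: 0.0574
```

jog_arm(
  increments=[
    [[0,0,0,0,0,0.05,1],[0,0,0,0.02,0.03,0.08,1],[0,0,0,0.05,0.07,0.09,1],[0,0,0,0.08,0.11,0.09,1],[0,0,0,0.11,0.15,0.09,1],[0,0,0,0.14,0.19,0.09,1],[0,0,0,0.17,0.225,0.085,1],[0,0,0,0.184,0.25,0.08,1]],
  ],
)

```text
time: 3.4
position: [0.6393, 0.1398, 0.089]
tool_rot: [-0.002, -0.707, 0.707, -0.004]
ft_force: [-0.2, -0.3, -2.2]
grip_width: 0.0573
```

jog_arm(
  increments=[
    [[0,0,0,0,0,0,1],[0,0,0,0,0,0,1]],
  ],
)

```text
time: 3.6
position: [0.6383, 0.1406, 0.088]
tool_rot: [0.0, -0.707, 0.707, -0.004]
ft_force: [-0.2, -0.4, -1.6]
grip_width: 0.0577
```

```bash
python3 -c "
from w import *
grab('2',('wrist','top'))
print(get_obs()['position'])"
```

```text
t 3.6 pos [0.6383 0.1406 0.088 ] grip 0.0577 rot [ 0.    -0.707  0.707 -0.004] F [-0.2 -0.4 -1.6]
[0.63792963 0.1389449  0.08848538]
```

View pics/wrist2.png

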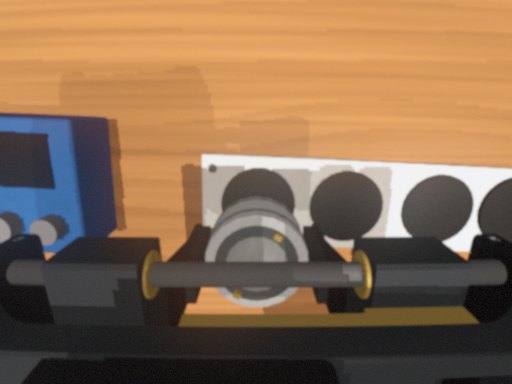

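View pics/top2.png

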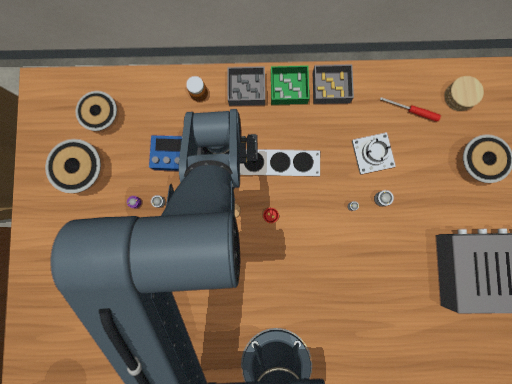

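The wrist view shows the housing held over pad 1, with its upper edge visible at (258,185), and pads 2 and 3 at (346,207) and (437,208). The arm hides pad 1 from the top camera, so I'll fit circles to the visible arcs.

```bash
cat >> wm.py <<'E'
def arc(mask_pts,h,r=None):
    W=np.array([onplane(info,p,h) for p in mask_pts])[:,:2]
    from scipy.optimize import least_squares
    f=least_squares(lambda q:np.hypot(W[:,0]-q[0],W[:,1]-q[1])-(r if r else q[2]),[*W.mean(0),.03],loss='soft_l1',f_scale=.001)
    return f.x.round(4), np.abs(f.fun).mean().round(5)
E
python3 wm.py 2 p2,346,207,.012,d p3,437,208,.012,d
python3 - <<'E'
import sys; sys.argv=['x','2']
exec(open('wm.py').read())
# upper arc of pad1: columns 226..290 first dark from row 160 down
P=[]
for u in range(226,291,2):
    col=im[160:215,u].max(1)
    k=np.argmax(col<75)
    if col[k]<75 : P.append((u,160+k-.5))
print(P[::5]); print(arc(P,.012,.0325), arc(P,.012))
# bottom/top rim of held housing: find outer silver top boundary? print col 258
print(im[165:300:3,258].max(1))
E
```

```text
p2 xy mm 416.0 139.4 axes 598.1 694.5 bbox [  0 119] [511 383] mec [458.3 139.8] 304.6
p3 no
[(226, np.float64(199.5)), (236, np.float64(198.5)), (282, np.float64(199.5))]
(array([0.6181, 0.1388, 0.03  ]), np.float64(0.00216)) (array([0.5799, 0.1389, 0.067 ]), np.float64(0.00115))
[239 159  93  92  89  89  84  80  80  78  81 107 129 130 127 110 129 158
 162 162 137  82  84  81 113 131 135 134 132 128 129 127 105  74  80  84
  85  84  86  85  81 117  99  80  91]
```

Run:
```python
import sys; sys.argv=['x','2']
exec(open('wm.py').read())
def grab(u0,u1,v0,v1,both):
    P=[]
    for u in range(u0,u1,2):
        col=im[v0:v1,u].max(1).astype(float)
        k=np.where((col[:-1]>=120)&(col[1:]<120))[0]
        if len(k): k=k[0]; P.append((u,v0+k+(col[k]-120)/(col[k]-col[k+1])))
        if both:
            k=np.where((col[:-1]<120)&(col[1:]>=120))[0]
            if len(k): k=k[-1]; P.append((u,v0+k+(120-col[k])/(col[k+1]-col[k])))
    return P
for a in [(226,292,160,200,0),(316,378,162,245,1),(408,468,168,248,1)]:
    P=grab(*a); print(len(P),arc(P,.012,.0325),arc(P,.012))
```

```text
33 (array([0.6363, 0.1391, 0.03  ]), np.float64(0.00017)) (array([0.6364, 0.1391, 0.0325]), np.float64(0.00017))
54 (array([0.6343, 0.0607, 0.03  ]), np.float64(0.00029)) (array([0.6344, 0.0606, 0.0323]), np.float64(0.00028))
45 (array([ 0.6317, -0.0234,  0.03  ]), np.float64(0.00026)) (array([ 0.6318, -0.0235,  0.0323]), np.float64(0.00027))
```

jog_arm(
  increments=[
    [[0,0,0,-0.001,-0.0005,-0.035,1],[0,0,0,-0.001,-0.0005,-0.055,1],[0,0,0,-0.001,-0.0005,-0.062,1],[0,0,0,-0.001,-0.0005,-0.0655,1],[0,0,0,-0.001,-0.0005,-0.0655,1],[0,0,0,-0.001,-0.0005,-0.0655,1]],
  ],
)

```text
time: 4.3
position: [0.6379, 0.1382, 0.0242]
tool_rot: [-0.002, -0.707, 0.707, -0.004]
ft_force: [-0.1, -0.1, -2.3]
grip_width: 0.0575
```

```bash
python3 -c "
from w import *
grab('3')"
```

```text
t 4.3 pos [0.6379 0.1382 0.0242] grip 0.0575 rot [-0.002 -0.707  0.707 -0.004] F [-0.1 -0.1 -2.3]
```

View pics/wrist3.png

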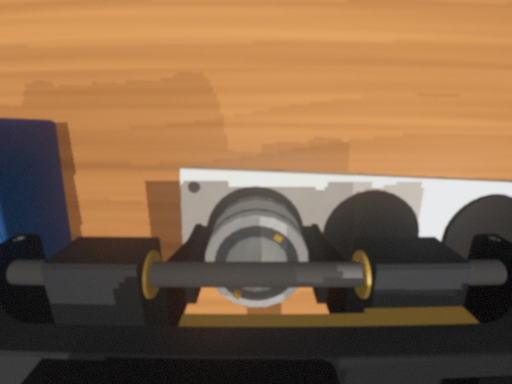

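jog_arm(
  increments=[
    [[0,0,0,0,0.0005,-0.0025,1],[0,0,0,0,0.0005,-0.0025,1],[0,0,0,0,0.0005,-0.0025,1]],
  ],
)

```text
time: 4.65
position: [0.6381, 0.1389, 0.0221]
tool_rot: [-0.002, -0.707, 0.707, -0.004]
ft_force: [0.3, 0.8, -2.2]
grip_width: 0.0577
```

jog_arm(
  increments=[
    [[0,0,0,0,0,0,-0.7],[0,0,0,0,0,0,-0.7],[0,0,0,0,0,0,-0.7],[0,0,0,0,0,0.03,-0.7],[0,0,0,0,0,0.08,-0.7],[0,0,0,-0.06,-0.05,0.11,-0.7],[0,0,0,-0.1,-0.1,0.14,-0.7],[0,0,0,-0.1,-0.1,0.14,-0.7]],
  ],
)

```text
time: 5.45
position: [0.5394, 0.0409, 0.1616]
tool_rot: [-0.002, -0.707, 0.707, -0.005]
ft_force: [0.7, -1.8, -0.6]
grip_width: 0.0741
```

```bash
python3 -c "
from w import *
grab('4',('wrist','top','scene'))"
```

```text
t 5.45 pos [0.5394 0.0409 0.1616] grip 0.0741 rot [-0.002 -0.707  0.707 -0.005] F [ 0.7 -1.8 -0.6]
```

View pics/wrist4.png

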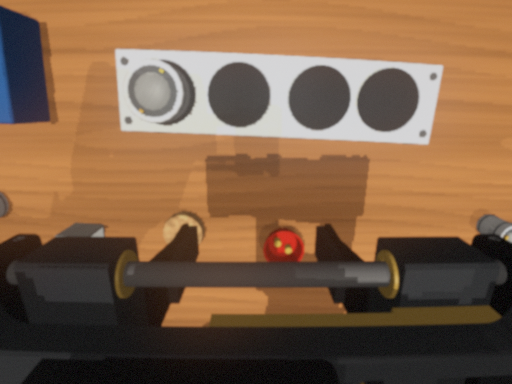

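View pics/top4.png

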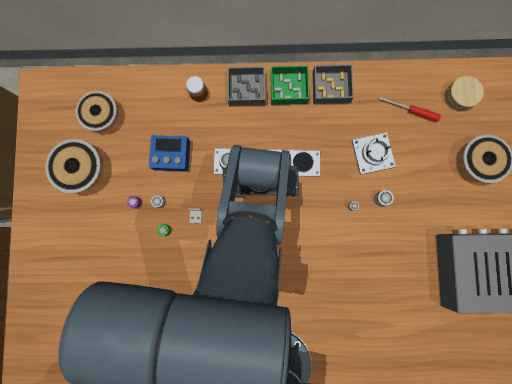

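The wrist view now shows the 58 standing on pad 1, with its rim centred near (156,91), and pads 2 to 4 at (239,94), (319,97) and (387,99). I'll fit all of them.

```bash
cat > pads.py <<'E'
import sys; sys.argv=['x',sys.argv[1]]+sys.argv[2:]
A=sys.argv[2:]; sys.argv=sys.argv[:2]
exec(open('wm.py').read())
g=cv2.GaussianBlur(im,(3,3),0).max(2).astype(float)
def radial(u,v,rmax,th,fall):
    P=[]
    for t in np.arange(0,2*np.pi,np.pi/36):
        r=np.arange(0,rmax,.25); x=u+r*np.cos(t); y=v+r*np.sin(t)
        ok=(x>1)&(x<510)&(y>1)&(y<382); x,y=x[ok],y[ok]
        if len(x)<8: continue
        w=cv2.remap(g.astype(np.float32),x.astype(np.float32)[None],y.astype(np.float32)[None],cv2.INTER_LINEAR)[0]
        if fall:  # outermost crossing from bright to dark
            k=np.where((w[:-1]>=th)&(w[1:]<th))[0]
            if len(k): P.append((x[k[-1]],y[k[-1]]))
        else:
            k=np.where((w[:-1]<th)&(w[1:]>=th))[0]
            if len(k): P.append((x[k[0]],y[k[0]]))
    return P
for a in A:
    n,u,v,h,rm,th,f=a.split(','); P=radial(float(u),float(v),float(rm),float(th),f=='f')
    W=np.array([onplane(info,p,float(h))[:2] for p in P]); keep=np.ones(len(W),bool)
    for _ in range(4):
        x,e=arc([p for p,k in zip(P,keep) if k],float(h)); d=np.abs(np.hypot(W[:,0]-x[0],W[:,1]-x[1])-x[2]); keep=d<.0015
    print(n,x,e,keep.sum(),len(P))
E
python3 pads.py 4 p2,239,94,.012,45,130,r p3,319,97,.012,45,130,r p4,387,99,.012,45,130,r h58,156,91,.046,38,165,f
python3 - <<'E'
import cv2
im=cv2.imread('pics/wrist4.png');print(im[91,110:200].max(1))
cv2.imwrite('pics/w4c.png',cv2.resize(im[40:150,100:280],None,fx=4.4,fy=4.4,interpolation=cv2.INTER_NEAREST))
E
```

```text
p2 [0.6336 0.0594 0.0318] 0.0001 72 72
p3 [ 0.6312 -0.0252  0.0318] 0.00011 72 72
p4 [ 0.63   -0.0984  0.0321] 0.00023 72 72
h58 [0.6351 0.1299 0.0206] 0.00058 26 72
[177 177 178 178 178 177 180 189 202 210 213 213 212 212 213 213 208 189
 159 129 119 117 118 127 142 157 164 166 169 169 170 172 169 169 171 171
 175 175 175 177 180 179 180 180 181 184 183 185 184 182 178 177 173 171
 169 165 161 160 156 149 139 125 122 122 121 127 148 174 198 211 212 206
 183 147 113 100 102 104 101  96  84  80  77  83 114 161 196 210 214 213]
```

View pics/w4c.png

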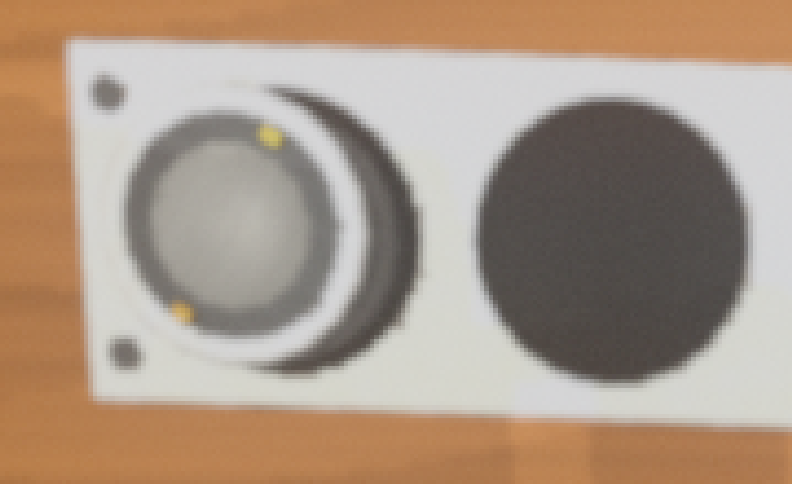

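```bash
python3 pads.py 4 h58,153,91,.046,34,187,r h58,153,91,.046,34,160,r; python3 meas.py 4 2>&1 | head -3
python3 - <<'E'
from h import *; from rig import camera_info
i=camera_info('scene'); print(proj(i,[.636,.139,.046]),proj(i,[.636,.139,.012]))
s=cv2.imread('pics/scene4.png'); cv2.imwrite('pics/s4c.png',cv2.resize(s[190:260,160:330],None,fx=4.6,fy=4.6,interpolation=cv2.INTER_NEAREST))
E
```

```text
h58 [0.6354 0.1384 0.0235] 0.00014 69 72
h58 [0.6355 0.1384 0.0225] 0.00015 67 72
28 top px [354.  205.3] P [ 0.483  -0.2507  0.04  ] dia mm [29.1 29.5]
   scene exp [152.1 166.6] got [151.4 166.6] [ 0.4832 -0.2526  0.04  ] [3.2 4.1]
38 top px [156.4 200.7] P [0.5085 0.3683 0.03  ] dia mm [38.9 40.3]
[291.08375109 216.22091914] [289.89845124 227.21811764]
```

View pics/s4c.png

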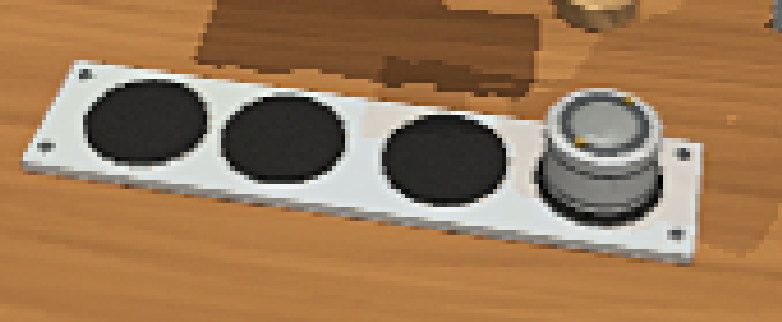

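58 is centred within about 1 mm on pad 1. Next is the 48.

jog_arm(
  increments=[
    [[0,0,0,-0.04,-0.388,0.0,-1],[0,0,0,-0.04,-0.388,0.0,-1],[0,0,0,-0.04,-0.388,0.0,-1],[0,0,0,-0.04,-0.388,0.0,-1],[0,0,0,-0.04,-0.388,0.0,-1],[0,0,0,-0.04,-0.388,0.0,-1],[0,0,0,-0.04,-0.388,0.0,-1],[0,0,0,-0.04,-0.388,0.0,-1]],
  ],
)

```text
time: 6.4
position: [0.5009, -0.3507, 0.1616]
tool_rot: [-0.004, -0.706, 0.708, -0.004]
ft_force: [1.4, 0.8, 1.3]
grip_width: 0.0872
```

jog_arm(
  increments=[
    [[0,0,0,0,0,0,-1],[0,0,0,0,0,0,-1]],
  ],
)

```text
time: 6.6
position: [0.5016, -0.3516, 0.1606]
tool_rot: [-0.005, -0.707, 0.707, -0.003]
ft_force: [0.2, 0.7, 0.0]
grip_width: 0.0873
```

```bash
python3 -c "
from w import *
grab('5')"
```

```text
t 6.6 pos [ 0.5016 -0.3516  0.1606] grip 0.0873 rot [-0.005 -0.707  0.707 -0.003] F [0.2 0.7 0. ]
```

View pics/wrist5.png

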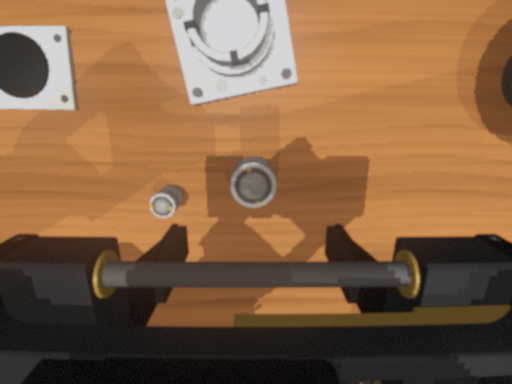

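The wrist view shows the 48 rim at (253,184) and the 28 at (164,204).

```bash
python3 - <<'E'
import cv2
im=cv2.imread('pics/wrist5.png');print(im[184,226:282].max(1));print(im[204,145:186].max(1));print(im[152:214,253].max(1))
cv2.imwrite('pics/w5c.png',cv2.resize(im[145:225,140:290],None,fx=5.2,fy=5.2,interpolation=cv2.INTER_NEAREST))
E
python3 pads.py 5 h48,253,185,.044,26,115,r h28,163,205,.04,20,150,r p4,19,65,.012,50,130,r
```

```text
[134 134 132 127 133 137 140 136 118  93  80  78  81  93 106 113 112 115
 116 114 114 113 113 113 115 115 115 115 114 115 113 114 113 115 112 112
 112 110 107 107  96  87  80  80  83 104 124 135 139 137 132 132 133 135
 133 132]
[197 196 196 196 199 195 186 166 144 142 160 170 177 180 183 187 189 189
 186 182 176 168 161 150 136 127 137 166 188 179 144 116 105 104 116 123
 131 140 149 155 165]
[175 173 173 168 152 126 115 110 110 122 157 180 181 161 141 123  98  83
  83  85  95 107 110 113 114 115 116 116 117 118 118 116 115 115 112 113
 110 111 110 110 108 111 113 117 120 120 114 102  88  89  97 125 149 163
 164 156 146 141 142 141 141 140]
h48 [ 0.5038 -0.3571  0.0101] 0.00059 45 72
h28 [ 0.4842 -0.2519  0.0099] 0.00016 60 62
p4 [ 0.6293 -0.1028  0.0322] 0.00028 49 49
```

View pics/w5c.png

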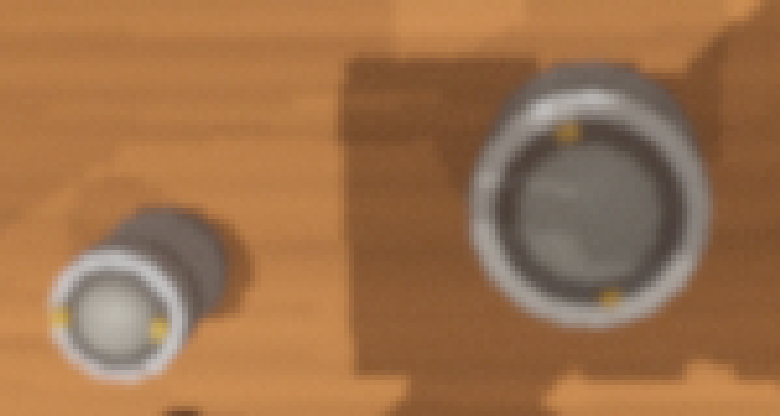

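```bash
python3 pads.py 5 h48,253.2,185,.044,25,122,r
python3 - <<'E'
import sys; sys.argv=['x','5']
exec(open('wm.py').read())
print(onplane(info,(253.1,185),.044))
E
```

```text
h48 [ 0.5077 -0.3495  0.0183] 0.00033 47 72
[ 0.50757266 -0.34878618  0.044     ]
```

jog_arm(
  increments=[
    [[0,0,0,0.006,0.002,-0.05,-1],[0,0,0,0.007,0.002,-0.09,-1],[0,0,0,0.007,0.002,-0.12,-1],[0,0,0,0.007,0.002,-0.14,-1],[0,0,0,0.007,0.002,-0.15,-1],[0,0,0,0.007,0.002,-0.15,-1],[0,0,0,0.007,0.002,-0.15,-0.1],[0,0,0,0.007,0.002,-0.15,1]],
  ],
)

```text
time: 7.45
position: [0.5094, -0.3483, 0.0121]
tool_rot: [-0.005, -0.706, 0.708, -0.005]
ft_force: [0.5, 0.7, 0.4]
grip_width: 0.0776
```

jog_arm(
  increments=[
    [[0,0,0,0,0,0,1],[0,0,0,0,0,0,1],[0,0,0,0,0,0,1],[0,0,0,0,0,0,1],[0,0,0,0,0,0,1]],
  ],
)

```text
time: 7.95
position: [0.5095, -0.3484, 0.0125]
tool_rot: [-0.005, -0.706, 0.708, -0.005]
ft_force: [-1.1, -0.9, 3.1]
grip_width: 0.0476
```

```bash
python3 -c "
from w import *
print([get_obs()['position'] for _ in range(2)],get_obs()['q'])"
```

```text
[array([ 0.50948266, -0.34844988,  0.0124968 ]), array([ 0.50948266, -0.34844988,  0.0124968 ])] [-0.78457646  0.80098725  1.59684311  0.01159036  0.73299874  0.77789201]
```

jog_arm(
  increments=[
    [[0,0,0,0,0,0.045,1],[0,0,0,0.005,0.02,0.085,1],[0,0,0,0.126,0.4085,0.085,1],[0,0,0,0.126,0.4085,0.085,1],[0,0,0,0.126,0.4085,0.085,1],[0,0,0,0.126,0.4085,0.085,1],[0,0,0,0.126,0.4085,0.085,1],[0,0,0,0.126,0.4085,0.085,1]],
  ],
)

```text
time: 8.75
position: [0.6033, -0.04, 0.0967]
tool_rot: [-0.004, -0.706, 0.708, -0.004]
ft_force: [0.7, -1.3, -2.5]
grip_width: 0.0476
```

```bash
python3 -c "
from rig import *
from scipy.spatial.transform import Rotation as R
import numpy as np
s=get_obs(); M=R.from_quat(s['tool_rot']); print(s['position'])
G=R.from_matrix(np.array([[-1,0,0],[0,0,-1],[0,-1,0]]).astype(float))
for sg in (1,):
  print((G*M.inv()).as_rotvec(degrees=True)); print(M.as_matrix().round(3))"
```

```text
[ 0.60327935 -0.039956    0.09668134]
[0.10223187 0.65468088 0.02767428]
[[-1.     0.011 -0.   ]
 [ 0.    -0.002 -1.   ]
 [-0.011 -1.     0.002]]
```

jog_arm(
  increments=[
    [[0,0,0,0.0322,0.1,0,1],[0,0,0,0.0322,0.1,0,1],[0,0,0,0.0322,0.1,-0.02,1],[0,0,0,0.0322,0.1,-0.045,1],[0,0,0,0.0322,0.1,-0.06,1],[0,0,0,0.0322,0.1,-0.067,1],[0,0,0,0.0322,0.1,-0.067,1]],
  ],
)

```text
time: 9.45
position: [0.6344, 0.0595, 0.0282]
tool_rot: [-0.003, -0.707, 0.708, -0.002]
ft_force: [-0.4, 0.5, -3.7]
grip_width: 0.0477
```

jog_arm(
  increments=[
    [[0,0,0,0.001,0.0005,-0.002,1],[0,0,0,0.001,0.0005,-0.004,1],[0,0,0,0.001,0.0005,-0.004,1],[0,0,0,0.001,0.0005,-0.004,1]],
  ],
)

```text
time: 9.85
position: [0.6357, 0.0598, 0.0248]
tool_rot: [-0.004, -0.707, 0.708, -0.003]
ft_force: [-0.7, -0.2, -3.7]
grip_width: 0.0477
```

jog_arm(
  increments=[
    [[0,0,0,0,0,0,-0.33],[0,0,0,0,0,0,-0.33],[0,0,0,0,0,0,-0.33],[0,0,0,0,0,0.04,-0.33],[0,0,0,0,0,0.09,-0.33],[0,0.5,0,-0.05,-0.03,0.12,-0.33],[0,0.5,0,-0.1,-0.06,0.14,-0.33],[0,0.5,0,-0.1,-0.06,0.14,-0.33]],
  ],
)

```text
time: 10.65
position: [0.5333, -0.001, 0.1667]
tool_rot: [-0.001, -0.706, 0.708, 0.0]
ft_force: [-0.9, -0.3, -0.6]
grip_width: 0.0576
```

```bash
python3 -c "
from w import *
grab('6')"
```

```text
t 10.65 pos [ 0.5333 -0.001   0.1667] grip 0.0576 rot [-0.001 -0.706  0.708  0.   ] F [-0.9 -0.3 -0.6]
```

View pics/wrist6.png

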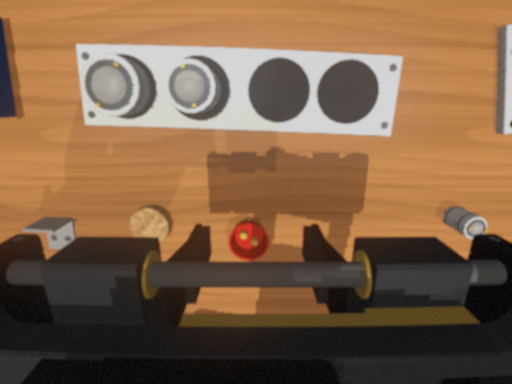

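The 48 now stands on pad 2 with its rim near (192,86). Pads 3 and 4 are at (279,90) and (348,92).

```bash
python3 pads.py 6 h58,110,85,.046,34,187,r h48,190,86,.056,26,187,r h48,190,86,.056,26,165,r p3,279,90,.012,45,130,r p4,348,92,.012,45,130,r h28,476,228,.04,20,150,r
```

```text
h58 [0.6354 0.1383 0.0236] 0.00016 69 72
h48 [0.6327 0.0594 0.0194] 0.00013 69 72
h48 [0.6327 0.0594 0.0186] 0.00014 67 72
p3 [ 0.6312 -0.0255  0.0317] 8e-05 72 72
p4 [ 0.6299 -0.0988  0.0319] 0.00018 72 72
h28 [ 0.4841 -0.2512  0.0104] 0.00021 55 57
```

jog_arm(
  increments=[
    [[0,0,0,-0.048,-0.2505,-0.03,-0.4],[0,0,0,-0.048,-0.2505,-0.03,-0.4],[0,0,0,-0.048,-0.2505,-0.03,-0.4],[0,0,0,-0.048,-0.2505,-0.03,-0.4],[0,0,0,-0.048,-0.2505,-0.03,-0.4],[0,0,0,-0.048,-0.2505,-0.03,-0.4],[0,0,0,-0.048,-0.2505,-0.05,-0.4]],
  ],
  squeeze=15,
)

```text
time: 11.4
position: [0.4843, -0.2565, 0.1191]
tool_rot: [-0.004, -0.704, 0.71, 0.001]
ft_force: [-0.4, 0.8, -0.3]
grip_width: 0.0608
```

```bash
python3 -c "
from w import *
grab('7')"
python3 - <<'E'
import cv2
im=cv2.imread('pics/wrist7.png')
cv2.imwrite('pics/w7c.png',cv2.resize(im[150:300,180:340],None,fx=4,fy=4,interpolation=cv2.INTER_NEAREST))
E
```

```text
t 11.4 pos [ 0.4843 -0.2565  0.1191] grip 0.0608 rot [-0.004 -0.704  0.71   0.001] F [-0.4  0.8 -0.3]
```

View pics/w7c.png

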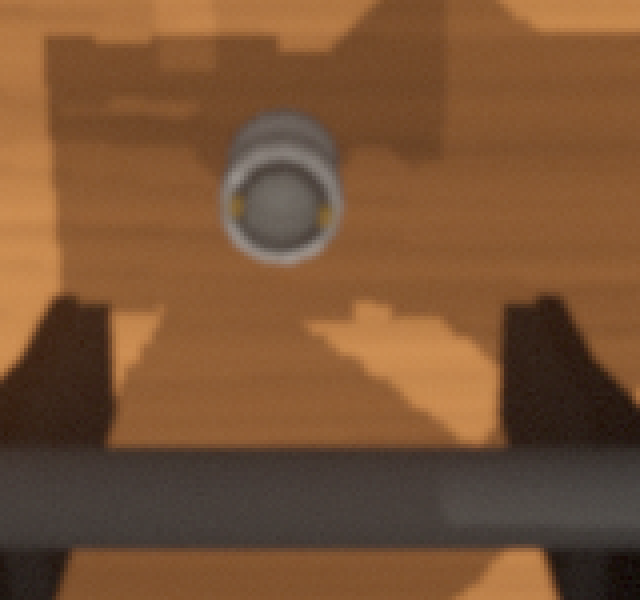

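jog_arm(
  increments=[
    [[0,0,0,0.001,0.005,-0.04,-0.4],[0,0,0,0.001,0.005,-0.075,-0.4],[0,0,0,0.001,0.005,-0.1,-0.4],[0,0,0,0.001,0.005,-0.109,-0.4],[0,0,0,0.001,0.005,-0.109,-0.4],[0,0,0,0.001,0.005,-0.109,0.3],[0,0,0,0.001,0.005,-0.109,1],[0,0,0,0.001,0.005,-0.109,1]],
  ],
)

```text
time: 12.25
position: [0.4836, -0.2487, 0.0075]
tool_rot: [-0.001, -0.706, 0.708, 0.002]
ft_force: [-0.5, 0.8, -0.9]
grip_width: 0.0444
```

jog_arm(
  increments=[
    [[0,0,0,0,0,0,1],[0,0,0,0,0,0,1],[0,0,0,0,0,0,1],[0,0,0,0,0,0,1]],
  ],
)

```text
time: 12.65
position: [0.4842, -0.2493, 0.0082]
tool_rot: [-0.002, -0.706, 0.709, 0.002]
ft_force: [-0.6, -1.7, 5.5]
grip_width: 0.0274
```

jog_arm(
  increments=[
    [[0,0,0,0,0,0.045,1],[0,0,0,0.01,0.01,0.08,1],[0,0,0,0.146,0.1505,0.08,1],[0,0,0,0.146,0.1505,0.08,1],[0,0,0,0.146,0.1505,0.08,1],[0,0,0,0.146,0.1505,0.08,1],[0,0,0,0.146,0.1505,0.08,1],[0,0,0,0.146,0.1505,0.08,1]],
  ],
)

```text
time: 13.45
position: [0.6298, -0.0975, 0.0874]
tool_rot: [-0.0, -0.706, 0.709, 0.002]
ft_force: [-0.3, -0.9, -0.9]
grip_width: 0.0271
```

jog_arm(
  increments=[
    [[0,0,0,0,0,0,1],[0,0,0,0,0,0,1]],
  ],
)

```text
time: 13.65
position: [0.6282, -0.0984, 0.087]
tool_rot: [-0.0, -0.706, 0.708, 0.003]
ft_force: [-0.1, -0.4, -0.8]
grip_width: 0.0278
```

jog_arm(
  increments=[
    [[0,0,0,0.0015,-0.0005,-0.035,1],[0,0,0,0.0015,-0.0005,-0.055,1],[0,0,0,0.0015,-0.0005,-0.063,1],[0,0,0,0.0015,-0.0005,-0.065,1],[0,0,0,0.0015,-0.0005,-0.065,1]],
  ],
)

```text
time: 14.15
position: [0.6299, -0.0996, 0.0224]
tool_rot: [-0.001, -0.706, 0.708, 0.003]
ft_force: [-0.6, -0.0, -0.2]
grip_width: 0.0272
```

jog_arm(
  increments=[
    [[0,0,0,0.0005,0.0005,-0.0015,1],[0,0,0,0.0005,0.0005,-0.0015,1],[0,0,0,0.0005,0.0005,-0.0015,1]],
  ],
)

```text
time: 14.45
position: [0.6309, -0.0993, 0.0217]
tool_rot: [-0.001, -0.706, 0.709, 0.003]
ft_force: [-0.4, -0.0, -1.0]
grip_width: 0.0274
```

jog_arm(
  increments=[
    [[0,0,0,0,0,0,0.0],[0,0,0,0,0,0,0.0],[0,0,0,0,0,0,0.0],[0,0,0,0,0,0.04,0.0],[0,0,0,0,0,0.09,0.0],[0,0,0,-0.05,0.05,0.12,-0.2],[0,0,0,-0.1,0.1,0.14,-0.2],[0,0,0,-0.1,0.1,0.14,-0.2]],
  ],
)

```text
time: 15.25
position: [0.53, 0.0014, 0.1627]
tool_rot: [-0.002, -0.706, 0.709, 0.003]
ft_force: [1.2, 0.7, 0.0]
grip_width: 0.051
```

```bash
python3 -c "
from w import *
grab('8')"
```

```text
t 15.25 pos [0.53   0.0014 0.1627] grip 0.051 rot [-0.002 -0.706  0.709  0.003] F [1.2 0.7 0. ]
```

View pics/wrist8.png

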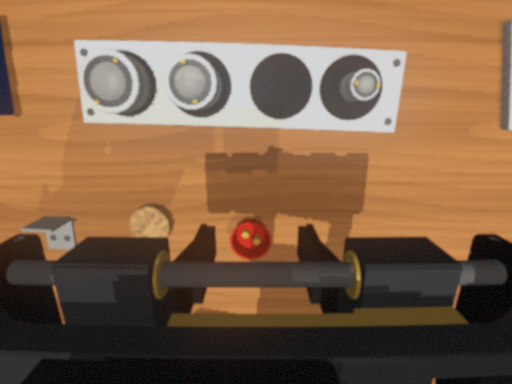

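The 28 is on pad 4 with its rim at (364,85), and pad 3 is at (281,86).

```bash
sed -i "s/if len(k): P.append((x\[k\[0\]\],y\[k\[0\]\]))/k=k[k*.25>RMIN]\n            if len(k): P.append((x[k[0]],y[k[0]]))/; s/^for a in A:/RMIN=0\nfor a in A:/; s/P=radial/RMIN=27 if n[0]=='o' else 0; P=radial/" pads.py
python3 pads.py 8 h48,190,81,.056,26,187,r h28,364,84,.052,16,170,r h28,364,84,.052,16,150,r o4,350,87,.012,45,130,r p3,281,86,.012,45,130,r
```

```text
h48 [0.6327 0.0594 0.0194] 0.0001 55 72
h28 [ 0.6306 -0.0992  0.011 ] 0.00019 67 67
h28 [ 0.6307 -0.0992  0.0102] 0.00018 63 63
o4 [ 0.6299 -0.0987  0.0319] 0.00018 66 66
p3 [ 0.6312 -0.0255  0.0317] 9e-05 72 72
```

jog_arm(
  increments=[
    [[0,0,0,-0.022,0.366,0,-0.26],[0,0,0,-0.022,0.366,0,-0.26],[0,0,0,-0.022,0.366,0,-0.26],[0,0,0,-0.022,0.366,0,-0.26],[0,0,0,-0.022,0.366,0,-0.26],[0,0,0,-0.022,0.366,-0.02,-0.26],[0,0,0,-0.022,0.366,-0.03,-0.26],[0,0,0,-0.022,0.366,-0.03,-0.26]],
  ],
)

```text
time: 16.1
position: [0.4991, 0.3768, 0.1329]
tool_rot: [-0.004, 0.707, -0.707, -0.004]
ft_force: [0.2, 0.5, -0.3]
grip_width: 0.0548
```

jog_arm(
  increments=[
    [[0,0,0,0,0,0,-0.26],[0,0,0,0,0,0,-0.26]],
  ],
)

```text
time: 16.3
position: [0.4985, 0.3771, 0.1325]
tool_rot: [0.005, -0.707, 0.707, 0.003]
ft_force: [0.2, -0.9, 0.0]
grip_width: 0.0545
```

```bash
python3 -c "
from w import *
grab('9')"
```

```text
t 16.3 pos [0.4985 0.3771 0.1325] grip 0.0545 rot [ 0.005 -0.707  0.707  0.003] F [ 0.2 -0.9  0. ]
```

View pics/wrist9.png

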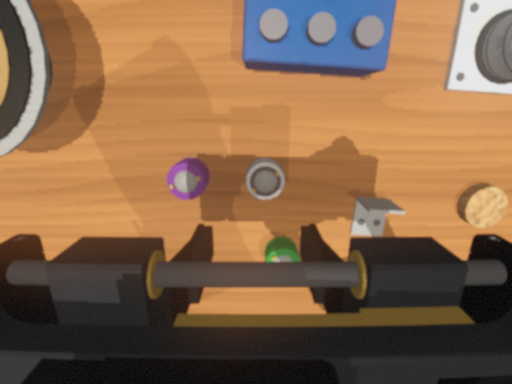

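The wrist view shows the 38 rim at (265,179), purple at (188,179) and green at (283,250).

```bash
python3 pads.py 9 h38,265.5,180,.03,22,130,r h38,265.5,180,.03,22,120,r
python3 - <<'E'
import sys; sys.argv=['x','9']
exec(open('wm.py').read())
print(im[180,240:292].max(1));print(im[150:208,265].max(1))
print(onplane(info,(265.3,180),.03),onplane(info,(186,181),.03))
cv2.imwrite('pics/w9c.png',cv2.resize(im[140:220,160:300],None,fx=5.5,fy=5.5,interpolation=cv2.INTER_NEAREST))
E
```

```text
h38 [0.5027 0.3662 0.0088] 0.00028 41 72
h38 [0.5098 0.3684 0.0142] 0.00025 66 70
[127 127 125 126 126 126 137 150 155 141 113  92  88  94 106 118 121 124
 125 124 129 128 129 130 130 129 128 128 129 129 127 127 127 126 123 122
 112  99  92  94 114 136 152 153 144 129 127 133 138 143 142 141]
[201 200 199 199 200 195 175 146 127 123 122 134 150 163 163 155 133 107
  94  96 109 119 127 130 131 132 134 131 133 130 129 128 127 129 127 127
 125 123 122 121 119 111 104  92  91 111 146 170 176 166 156 155 156 156
 157 157 156 157]
[0.51078668 0.36812343 0.03      ] [0.50963067 0.44448917 0.03      ]
```

View pics/w9c.png

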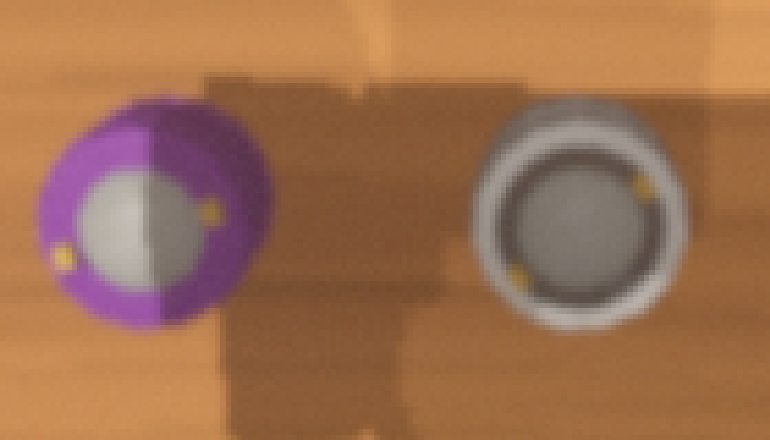

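jog_arm(
  increments=[
    [[0,0,0,0.0115,-0.0088,-0.01,-0.26],[0,0,0,0.0115,-0.0088,-0.05,-0.26],[0,0,0,0.0115,-0.0088,-0.08,-0.26],[0,0,0,0.0115,-0.0088,-0.08,-0.26]],
  ],
)

```text
time: 16.75
position: [0.5086, 0.3633, 0.0487]
tool_rot: [0.006, -0.705, 0.709, 0.008]
ft_force: [-0.5, -0.3, -0.6]
grip_width: 0.0548
```

```bash
python3 -c "
from w import *
grab('10')"
```

```text
t 16.75 pos [0.5086 0.3633 0.0487] grip 0.0548 rot [ 0.006 -0.705  0.709  0.008] F [-0.5 -0.3 -0.6]
```

View pics/wrist10.png

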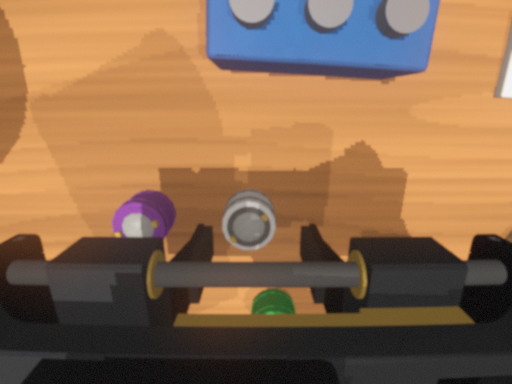

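jog_arm(
  increments=[
    [[0,-0.8,0,0.002,0.005,0,-0.26],[0,-0.8,0,0.002,0.005,0,-0.26],[0,-0.8,0,0.002,0.005,-0.02,-0.26],[0,-0.8,0,0.002,0.005,-0.035,-0.26],[0,-0.8,0,0.002,0.005,-0.043,-0.26],[0,-0.8,0,0.002,0.005,-0.043,-0.26]],
  ],
)

```text
time: 17.4
position: [0.5113, 0.3692, 0.007]
tool_rot: [0.0, -0.706, 0.708, 0.002]
ft_force: [-0.7, 0.4, 0.5]
grip_width: 0.0546
```

jog_arm(
  increments=[
    [[0,0,0,0,0,0,0.3],[0,0,0,0,0,0,1],[0,0,0,0,0,0,1],[0,0,0,0,0,0,1],[0,0,0,0,0,0,1],[0,0,0,0,0,0,1]],
  ],
)

```text
time: 18.0
position: [0.5117, 0.3693, 0.0075]
tool_rot: [0.0, -0.706, 0.708, 0.001]
ft_force: [-0.1, -0.6, 2.7]
grip_width: 0.038
```

jog_arm(
  increments=[
    [[0,0,0,0,0,0.045,1],[0,0,0,0,-0.01,0.09,1],[0,0,0,0.01,-0.05,0.105,1],[0,0,0,0.025,-0.095,0.105,1],[0,0,0,0.04,-0.14,0.105,1],[0,0,0,0.055,-0.185,0.105,1],[0,0,0,0.07,-0.23,0.105,1],[0,0,0,0.085,-0.275,0.105,1]],
  ],
)

```text
time: 18.8
position: [0.5967, 0.0925, 0.1123]
tool_rot: [0.0, -0.706, 0.708, 0.002]
ft_force: [1.6, -0.3, -0.9]
grip_width: 0.0376
```

Remaining to the target: (+0.0364, −0.118).

jog_arm(
  increments=[
    [[0,0,0,0.0365,-0.118,0,1],[0,0,0,0.0365,-0.118,0,1],[0,0,0,0.0365,-0.118,0,1],[0,0,0,0.0365,-0.118,0,1],[0,0,0,0.0365,-0.118,-0.03,1],[0,0,0,0.0365,-0.118,-0.06,1],[0,0,0,0.0365,-0.118,-0.06,1]],
  ],
)

```text
time: 19.5
position: [0.6287, -0.0237, 0.0481]
tool_rot: [0.004, -0.707, 0.707, 0.005]
ft_force: [-1.2, 0.1, -1.4]
grip_width: 0.0376
```

jog_arm(
  increments=[
    [[0,-0.5,0,0.0044,-0.0016,0,1],[0,-0.5,0,0.0044,-0.0016,-0.01,1],[0,-0.5,0,0.0044,-0.0016,-0.02,1],[0,-0.5,0,0.0044,-0.0016,-0.024,1],[0,-0.5,0,0.0044,-0.0016,-0.024,1]],
  ],
)

```text
time: 20.0
position: [0.6327, -0.0252, 0.0235]
tool_rot: [0.002, -0.707, 0.707, 0.003]
ft_force: [-0.6, 0.6, -0.9]
grip_width: 0.0378
```

jog_arm(
  increments=[
    [[0,0,0,0.0005,0,-0.002,1],[0,0,0,0.0005,0,-0.0035,1],[0,0,0,0.0005,0,-0.0035,1]],
  ],
)

```text
time: 20.3
position: [0.6332, -0.0252, 0.02]
tool_rot: [0.002, -0.707, 0.707, 0.003]
ft_force: [-0.1, -0.4, -1.6]
grip_width: 0.0375
```

jog_arm(
  increments=[
    [[0,0,0,0,0,0,-0.1],[0,0,0,0,0,0,-0.1],[0,0,0,0,0,0,-0.1],[0,0,0,0,0,0.04,-0.1],[0,0,0,0,0,0.09,-0.1],[0,0,0,-0.05,0.02,0.12,-0.1],[0,0,0,-0.1,0.04,0.14,-0.1],[0,0,0,-0.1,0.04,0.14,-0.1]],
  ],
)

```text
time: 21.1
position: [0.5291, 0.0164, 0.1618]
tool_rot: [-0.003, 0.707, -0.707, -0.003]
ft_force: [-0.2, -0.1, -0.5]
grip_width: 0.0478
```

```bash
python3 -c "
from w import *
grab('11')"
```

```text
t 21.1 pos [0.5291 0.0164 0.1618] grip 0.0478 rot [-0.003  0.707 -0.707 -0.003] F [-0.2 -0.1 -0.5]
```

View pics/wrist11.png

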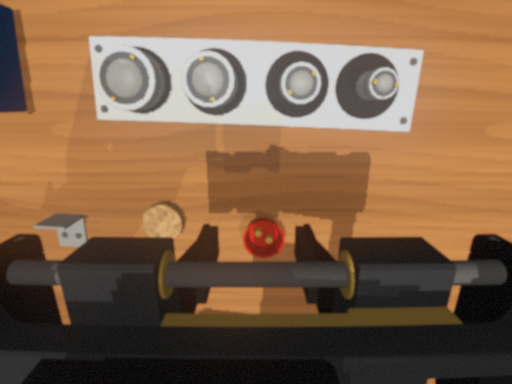

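All four are on their pads, with rims at (127,77), (209,79), (300,83) and (383,82). I'll do the numeric check, then back off for an independent top and scene check.

```bash
python3 pads.py 11 h58,127,77,.046,33,187,r h48,209,79,.056,26,187,r h38,300,82,.042,20,170,r h28,383,82,.052,16,170,r o3,297,84,.012,45,130,r o4,366,86,.012,45,130,r
```

```text
h58 [0.6354 0.1383 0.0235] 0.00017 69 72
h48 [0.6327 0.0595 0.0194] 0.00015 67 72
h38 [ 0.6308 -0.0253  0.0147] 0.00013 66 72
h28 [ 0.6305 -0.0991  0.011 ] 0.00022 68 69
o3 [ 0.6311 -0.0254  0.0317] 0.0001 72 72
o4 [ 0.6299 -0.0985  0.0319] 0.00024 62 62
```

jog_arm(
  increments=[
    [[0,0,0,-0.06,-0.3,0.05,-0.1],[0,0,0,-0.06,-0.3,0.05,-0.1],[0,0,0,-0.06,-0.3,0.05,-0.1],[0,0,0,-0.06,-0.3,0.05,-0.1],[0,0,0,-0.06,-0.3,0.05,-0.1],[0,0,0,-0.06,-0.3,0.05,-0.1],[0,0,0,-0.06,-0.3,0.05,-0.1],[0,0,0,-0.06,-0.3,0.05,-0.1]],
  ],
)

```text
time: 21.95
position: [0.4678, -0.2853, 0.2124]
tool_rot: [0.002, -0.707, 0.707, 0.004]
ft_force: [-0.8, 1.1, -0.9]
grip_width: 0.0481
```

```bash
python3 -c "
from w import *
o=grab('12',('top','scene'))
t=o['top'][1]; s=o['scene'][1]
a=cv2.resize(t[140:185,205:330],(750,270),interpolation=cv2.INTER_NEAREST);b=cv2.resize(s[190:260,160:330],(750,309),interpolation=cv2.INTER_NEAREST)
cv2.imwrite('pics/f12.png',np.vstack([a,b]))"
```

```text
t 21.95 pos [ 0.4678 -0.2853  0.2124] grip 0.0481 rot [ 0.002 -0.707  0.707  0.004] F [-0.8  1.1 -0.9]
```

View pics/f12.png

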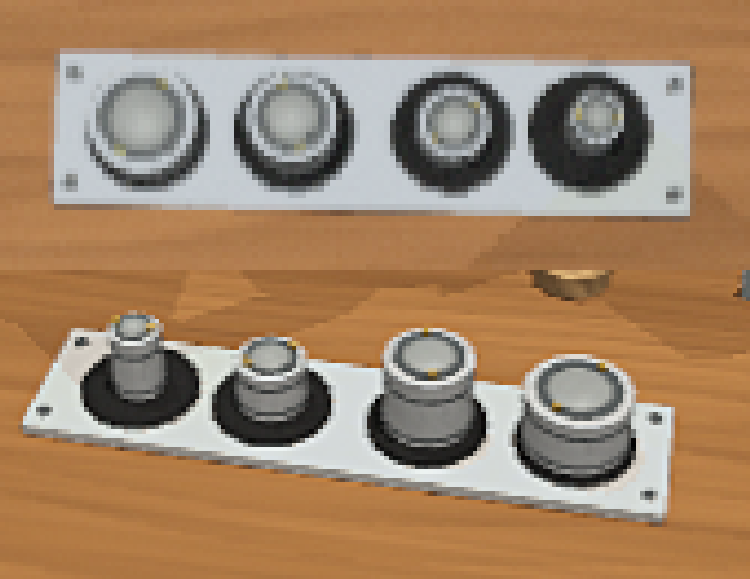

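Both views show all four upright, in order and centred, so I'm handing in.

```bash
python3 -c "
from rig import *
print(hand_in())"
```

```text
the job is handed in; nothing more can be done
None
```

All four silver housings are upright on the rail pads in order of diameter, and the job was handed in at about 22 s of the 112 s allowed. The jig is at the right (−y) end, so the 28 mm housing is on pad 4, 38 on pad 3, 48 on pad 2 and 58 on pad 1.

- **Centring:** the last wrist-camera fits put every housing within about 1 mm of its pad centre. By then housings covered pads 1 and 2, so their centres come from earlier views.
- **Upright and order:** after the arm backed off, the top and scene pictures showed all four standing in the right order. I moved nothing else on the bench, and the gripper was clear of everything at hand-in.
- **Disagreements:**
  - The scene camera put the pads about 6 mm farther out in x than the top camera. Part of that is probably the pads' visible sides. I relied on the wrist camera, which agreed with the top camera to within about 2 mm.
  - The arm sometimes stopped several millimetres off the commanded position, up to about 1 cm on the approach to the 38. I corrected this before each grasp or release.

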